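Take the cured strip out of the bonding press

TASK

The glued-up heel-lift strip in the small screw press has cured. Unscrew the press knob (anticlockwise) until the foot stands about a centimetre above the strip, lift the strip's free end over the end lip and draw it out endwise from under the bridge. Lay it flat on the dark foam trimming block on the cutting pad, all of it on the block and not dropped, ready for trimming; leave the press open and the glue jar, brush and cutter where they are.

Things in the scene. Friction and masses are not known exactly. Their poses are not given: they have to be found in the camera images.
- bonding_press: fixed screw press: on a plywood board (232 x 110 mm) and steel plate (76 mm wide, top 30 mm above the table) an aluminium bed 36 mm wide, its top at 50 mm. Origin: on the table under the middle; x along the bed from lip end to bridge end, z up. The lip end points to the robot's left. Between lip and bridge fingers can pass down beside the strip to 3 mm over the plate.
- lip_top (a point): middle of the top of the steel end lip across the bed, at press x = -97 mm, 60 mm above the table (10 mm above the bed); the lip is 36 mm wide, 10 mm thick (x = -102 to -92 mm). The back stop at the other end spans x = 93 to 103 mm, top 64 mm above the table.
- bridge_top (a point): middle of the top of the grey bridge, at press x = 55 mm, 118 mm above the table, on the screw's vertical axis. The bridge is 34 (x) x 80 (y) x 20 mm; its two posts stand at x = 42 to 68 mm, 48 mm apart inside. A brass bush stands 10 mm above it.
- press_foot (a joint): height of the press foot above its lowest position, m, 0 to 0.016. The foot is a dark plate 32 (x) x 40 x 10 mm with a rubber face, centred on the screw's axis under the bridge. At 0 its underside is 0.3 mm above the strip's top (64.3 mm above the table). It rises 3.18 mm per rad of the knob (20 mm a turn) and stays where it is left.
- press_knob (a joint): turn of the press knob, rad, 0 to 5.0; it grows anticlockwise seen from above, which raises knob, screw and foot together by 3.18 mm per rad. At 0 the bar of the knob lies along the press's x. Starts between 0 and 0.4. Turns with about 0.2 N m, stays where it is left.
- knob_bar (a point): middle of the black knob bar, on the screw's axis; turns and rises with the knob; x along the bar, z up; 153 mm above the table at joint 0. The bar is 66 mm long, 18 mm thick, 30 mm high (15 mm above and below this point); grip it across the 18 mm. Under it is a round collar of 42 mm diameter, so fingertips can reach down to 15 mm below this point.
- strip: laminated strip, 180 x 44 x 14 mm, about 0.14 kg: brown fibreboard on cork on black rubber. Origin: middle of its underside; x along it from the end at the lip to the end at the back stop, z up. At the start it lies on the bed under the foot, fibreboard up, behind the lip, with 2 mm of play each way sideways between the posts and endwise between lip and stop.
- strip_near_end (a point): middle of the lower edge of the strip's end at the lip (strip x = -90 mm, y = 0, z = 0)
- strip_far_end (a point): middle of the lower edge of the strip's other end, at the back stop (strip x = +90 mm, y = 0, z = 0)
- eva_block: dark foam (EVA) trimming block, fixed, 124 (x) x 262 (y) x 26 mm, lying flat on the white cutting pad to the left of the press. Origin: middle of its underside, 10 mm above the table; its flat top is 36 mm above the table.
- glue_jar: glue jar, 72 mm diameter, 90 mm high, white with a red cap, standing behind the press; origin in the middle of its underside; leave it alone
- glue_brush: flat glue brush, 173 mm long, lying behind the press; leave it alone
- cutter: orange cutter knife, 150 mm long, lying left of the block; leave it alone

How it is judged:
By the outcome, as a careful person would: the job done as asked, in the order asked, and still so for the second after the job is handed in, with the robot touching nothing.
It also fails if it takes over 66 s, if anything falls off the work surface, if the arm or the gripper's body presses on something with over 40 N, if the wrist force passes 120 N, or if a joint passes its speed limit or range.

ROBOT

A 6-joint arm with a two-finger parallel gripper is mounted at the origin on a cart in front of the work surface, level with it; the furniture and walls round the work are solid. World frame = base frame: x ahead of the robot, y to its left, z up, the work surface at z = 0. Lengths are in mm, angles in rad, forces in N, time in s.
With the tool pointing down it reaches from about 350 to 875 mm from the base axis. Payload 4.2 kg.
Tool frame: the origin (TCP) lies midway between the tips of the shut fingers; the grasp point (between the pads) lies 19 mm behind it; z points along the fingers, y is the line along which they close (so a half turn about z gives the same grasp; the last joint's range is limited). The gripper opens to 85 mm and grips with 20 to 120 N. Pads are 22 mm wide; open, the fingers measure 114 mm over their backs; the gripper's body (76 mm by 85 mm) begins 54 mm behind the grasp point. The pads swing forward as they close: fully open they stand 13 mm farther back than shut.
Start: joints at [1.421, 0.385, 0.008, 0, -1.194, -0.259], TCP at [248.409, 573.491, 231.312] pointing down, gripper open.
Joint ranges: [-3.14, 3.14], [-1.21, 2.06], [-1.07, 1.41], [-3.16, 2.05], [-2.99, -0.16], [-3.1, 3.1]. Speed limits (rad/s): [2.79, 2.79, 3.14, 3.14, 3.14, 3.14].

INTERFACE

Orientations are given as a unit quaternion [x, y, z, w].
In Python, from bench import sensors, get_image, camera_params, job_done gives the robot as it stands.
- The arm moves only by the tool servo_tool, never from a script. Its argument "motion" is a list of rows, each an object with "travel": the shift along the tool's x, y, z as a fraction of full scale, a list of three; "rot": the turn, a rotation vector about the tool's x, y, z as a fraction of full scale, a list of three; "hand": the opening, from 0 (shut) to 1 (fully open). In form: [{"travel": [x, y, z], "rot": [wx, wy, wz], "hand": hand}, ...]. A call has 1 to 10 rows; each row shifts and turns the commanded pose from where the row before left it, along the tool's axes as they then stand; what a row does not reach is not made up. Full scale, the value 1, is 25 cm for a shift and 360 degrees for a turn. A row lasts 1/12 s, in which the tool goes at most 41.7 mm and 7.16 degrees, less where a joint would pass 70% of its speed; a pose out of reach is approached as far as the arm can. A call with a number of a shift or a turn outside -1 to 1 is refused whole. A call with a gripper value outside its range is refused whole. The fingers move at their own pace and stop on an object; the grip force is fixed at half the most. Time passes only in rows, so rows that do not move let the fingers close. It gives the time, the measured TCP pose, the force, the opening and the grip force at its end, in the units of the state.
- sensors.read_state(): the state, without advancing time (a new reading comes with each control period).
- get_image(name): name is "scene" or "top" or "wrist"; returns (picture, depth): 400x640x3 uint8, red, green, blue; 400x640 float32, mm along the optical axis (not along the pixel's ray), 0 where there is no reading.
- camera_params(name): a dict with "camera_matrix" (3x3 intrinsics, pixels), "R" (3x3) and "t" (3): a world point X has camera coordinates R X + t; the wrist camera has in their place "mount" (4x4, takes a point from camera to tool coordinates, whose origin is the TCP and whose axes are the flange's). Camera axes: x right, y down, z forward; pixel columns grow to the right and rows downward; lengths in mm; the calibration is good to about 2 mm. A picture is of the moment at which its call begins: read the wrist's pose just before it. camera_params takes no time and is no camera call.
- job_done(): hands the job in; it is judged then, once.
The state is a dict: "clock": time; "joints": joint angles; "joint_vel": joint speeds; "joint_efforts": joint torques, N m; "position": TCP position; "ee_rot": TCP orientation; "contact_force": force on the tool from outside, world axes, zero at the start; "wrist_torque": the same for the moment, N m; "gripper_width": finger opening in mm; "grasp_force": force on a finger pad.
Only numpy, scipy, OpenCV 4.12 (cv2) and the standard library are available. Lean on these libraries where they do the work, as an engineer would, in place of code of your own. Each camera call takes 0.05 s, during which the arm holds its last target. There are 200 camera calls.

## Working session

There is one attempt and no reset: what is moved stays moved. The work goes in short steps, Python scripts to look and compute and a tool call to move; the robot and the scene stay as the last step left them, time stands still between calls to the robot, and variables do not carry over. Pictures are saved under pics/ and viewed, at most 13 in all, crops included, and the job is handed in when it is done.

Besides the shell and the picture viewer there is one more tool, called after "Call:" by a JSON object that holds its "name" and its "arguments", one argument or row to a line. servo_tool: Moves the arm, as the interface text tells. Its arguments: {"type":"object","properties":{"motion":{"type":"array"}},"required":["motion"]}

```bash
mkdir -p pics; ls; python3 - <<'E'
from bench import sensors,get_image,camera_params
import cv2,numpy as np
s=sensors.read_state();print(s)
for n in("top","scene"):
    im,d=get_image(n);cv2.imwrite(f"pics/{n}0.png",im[:,:,::-1]);np.save(f"{n}0.npy",d)
    print(camera_params(n))
print(camera_params("wrist"))
E
```

```text
pics
{'clock': 0.0, 'joints': array([ 1.42057243e+00,  3.85523079e-01,  6.63053231e-03, -4.99506213e-04,
       -1.19401927e+00, -2.58597789e-01]), 'joint_vel': array([-0.00059597, -0.00144768,  0.00127266,  0.00169669, -0.00137451,
        0.00070653]), 'joint_efforts': array([-3.10170662e-04, -3.92297244e+01,  1.88399220e+01,  4.18604851e+00,
       -4.63473931e-03,  7.07618412e-06]), 'position': array([248.20574532, 572.9581977 , 230.24357175]), 'ee_rot': array([ 9.79161467e-01, -2.03080402e-01, -1.74508335e-04,  1.06876386e-03]), 'contact_force': array([ 0.17410794,  0.66844718, -0.74699102]), 'wrist_torque': array([-0.02460478, -0.01276651, -0.00731634]), 'grasp_force': 0.0, 'gripper_width': 85.4272188747627}
{'camera_matrix': array([[421.43381716,   0.        , 322.16887731],
       [  0.        , 421.43381716, 199.280413  ],
       [  0.        ,   0.        ,   1.        ]]), 'R': array([[-0.00499196, -0.99998585, -0.00183919],
       [-0.98857812,  0.00521204, -0.15061919],
       [ 0.15062664,  0.0010663 , -0.98859015]]), 't': array([ 240.6487243 ,  591.39340678, 1316.06850
[... 213 characters left out ...]
6624, -0.0218514 ],
       [-0.46899332, -0.49506385, -0.73140758],
       [ 0.47949311,  0.55273944, -0.6815904 ]]), 't': array([-275.25859419,  489.92551863,  912.56934197])}
{'camera_matrix': array([[335.38909216,   0.        , 319.61432867],
       [  0.        , 335.38909216, 196.14340113],
       [  0.        ,   0.        ,   1.        ]]), 'mount': array([[ 5.81125500e-04, -9.64524240e-01, -2.63993659e-01,
         6.64237453e+01],
       [ 9.99999752e-01,  6.65453715e-04, -2.30008870e-04,
        -4.23795722e-01],
       [ 3.97524692e-04, -2.63993460e-01,  9.64524388e-01,
        -1.42305875e+02],
       [ 0.00000000e+00,  0.00000000e+00,  0.00000000e+00,
         1.00000000e+00]])}
```

View pics/top0.png

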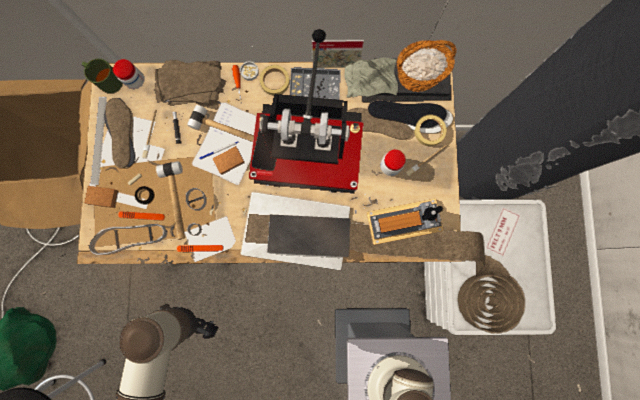

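View pics/scene0.png

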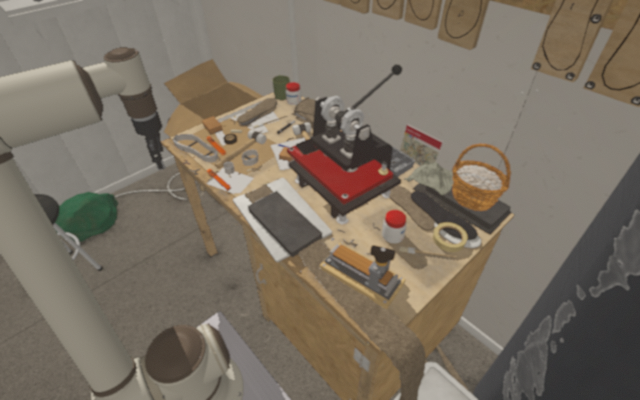

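The top view shows the press at about (405,222), the dark block at (308,236), the jar at (393,162) and the robot base at about (400,385). I'll enlarge the press and block.

```bash
python3 - <<'E'
import cv2
im=cv2.imread("pics/top0.png")[190:270,235:465]
c=im[:,:]
a=cv2.resize(im[5:60,125:215],None,fx=8,fy=8,interpolation=cv2.INTER_CUBIC)
b=cv2.resize(im[:,:],None,fx=3,fy=3,interpolation=cv2.INTER_CUBIC)
import numpy as np
cv2.imwrite("pics/press.png",a)
E
cat > h.py <<'E'
import numpy as np,cv2
from bench import sensors,get_image,camera_params
from scipy.spatial.transform import Rotation as Ro
def ext(n,st=None):
    p=camera_params(n);K=p["camera_matrix"]
    if n=="wrist":
        s=st or sensors.read_state();M=p["mount"];Rt=Ro.from_quat(s["ee_rot"]).as_matrix()
        Rc=Rt@M[:3,:3];c=Rt@M[:3,3]+s["position"]
        return K,Rc,c
    return K,p["R"].T,-p["R"].T@p["t"]
def atz(n,u,v,z,st=None):
    K,R,c=ext(n,st);d=R@np.linalg.solve(K,[u,v,1.]);return c+d*(z-c[2])/d[2]
def proj(n,X,st=None):
    K,R,c=ext(n,st);q=K@(R.T@(np.array(X,float)-c));return q[:2]/q[2]
E
```

```text
(no output)
```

View pics/press.png

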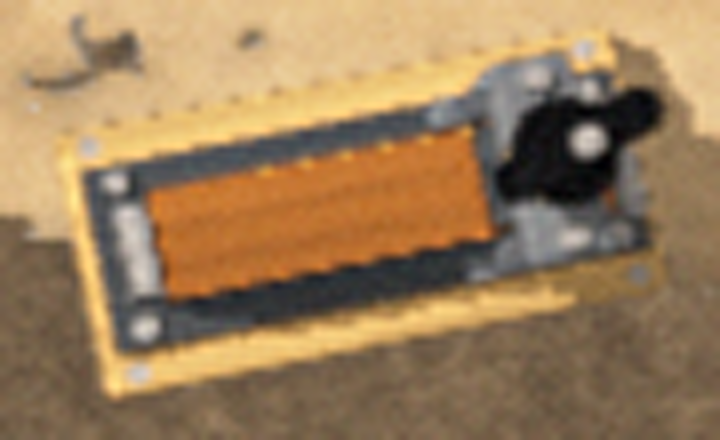

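Enlarged: the strip's near end has corners (148,190) and (168,298), its edge runs to (470,127), and the knob bar runs from (505,185) to (655,108) with its centre at about (581,146).

```bash
python3 - <<'E'
from h import *
f=lambda u,v,z:atz("top",360+(u-3.5)/8,195+(v-3.5)/8,z)
for n,u,v,z in[("s1",148,190,64),("s2",168,298,64),("s3",470,127,64),("s4",495,238,64),("b1",60,140,15),("b2",110,396,15),("b3",610,36,15),("k1",505,185,168),("k2",655,108,168),("kc",580,146,168)]:print(n,f(u,v,z).round(1))
print([atz("top",u,v,36).round(1) for u,v in((272,214),(350,219),(267,253),(350,259))])
d=np.load("top0.npy");print(d[236,308],[proj("top",(515,y,36)) for y in(0,100,200)])
E
```

```text
s1 [527.9  61.2  64. ]
s2 [485.2  54.4  64. ]
s3 [552.3 -67.   64. ]
s4 [508.2 -75.1  64. ]
b1 [553.9  90.3  15. ]
b2 [449.2  72.2  15. ]
b3 [ 595.9 -137.4   15. ]
k1 [518.1 -55.1 168. ]
k2 [ 546.1 -111.1  168. ]
kc [532.2 -83.1 168. ]
[array([546.7, 400.1,  36. ]), array([529.1, 148.1,  36. ]), array([421.6, 414.5,  36. ]), array([401.3, 150. ,  36. ])]
1352.7682 [array([396.02920094, 223.12973239]), array([364.99404746, 223.2895884 ]), array([333.96376677, 223.44941932])]
```

Call:
{"name": "servo_tool", "arguments": {
  "motion": [
    {"travel": [0.116, 0.1088, 0], "rot": [0, 0, 0], "hand": 1},
    {"travel": [0.116, 0.1088, 0], "rot": [0, 0, 0], "hand": 1},
    {"travel": [0.116, 0.1088, 0], "rot": [0, 0, 0], "hand": 1},
    {"travel": [0.116, 0.1088, 0], "rot": [0, 0, 0], "hand": 1},
    {"travel": [0.116, 0.1088, 0], "rot": [0, 0, 0], "hand": 1},
    {"travel": [0.116, 0.1088, 0], "rot": [0, 0, 0], "hand": 1},
    {"travel": [0.116, 0.1088, 0], "rot": [0, 0, 0], "hand": 1},
    {"travel": [0.116, 0.1088, 0], "rot": [0, 0, 0], "hand": 1},
    {"travel": [0.116, 0.1088, 0], "rot": [0, 0, 0], "hand": 1}
  ]
}}

```text
clock: 0.85
position: [390.6, 243.1, 231.2]
ee_rot: [0.979, -0.203, -0.0, 0.0]
contact_force: [1.3, 1.2, 0.6]
gripper_width: 85.3
grasp_force: 0.0
```

Call:
{"name": "servo_tool", "arguments": {
  "motion": [
    {"travel": [0.116, 0.1088, 0], "rot": [0, 0, 0], "hand": 1},
    {"travel": [0.116, 0.1088, 0], "rot": [0, 0, 0], "hand": 1},
    {"travel": [0.116, 0.1088, 0], "rot": [0, 0, 0], "hand": 1},
    {"travel": [0.116, 0.1088, 0], "rot": [0, 0, 0], "hand": 1},
    {"travel": [0.116, 0.1088, 0], "rot": [0, 0, 0], "hand": 1},
    {"travel": [0.116, 0.1088, 0], "rot": [0, 0, 0], "hand": 1},
    {"travel": [0.116, 0.1088, 0], "rot": [0, 0, 0], "hand": 1},
    {"travel": [0.116, 0.1088, 0], "rot": [0, 0, 0], "hand": 1},
    {"travel": [0.116, 0.1088, 0], "rot": [0, 0, 0], "hand": 1}
  ]
}}

```text
clock: 1.6
position: [532.9, -85.3, 231.0]
ee_rot: [0.979, -0.203, -0.0, -0.0]
contact_force: [1.4, 1.0, 0.8]
gripper_width: 85.5
grasp_force: 0.0
```

Call:
{"name": "servo_tool", "arguments": {
  "motion": [
    {"travel": [0, 0, 0], "rot": [0, 0, 0.0195], "hand": 1},
    {"travel": [0, 0, 0], "rot": [0, 0, 0.0195], "hand": 1},
    {"travel": [0, 0, 0], "rot": [0, 0, 0.0195], "hand": 1},
    {"travel": [0, 0, 0], "rot": [0, 0, 0.0195], "hand": 1},
    {"travel": [0, 0, 0], "rot": [0, 0, 0.0195], "hand": 1},
    {"travel": [0, 0, 0], "rot": [0, 0, 0.0195], "hand": 1},
    {"travel": [0, 0, 0], "rot": [0, 0, 0.0195], "hand": 1},
    {"travel": [0, 0, 0], "rot": [0, 0, 0.0195], "hand": 1},
    {"travel": [0, 0, 0], "rot": [0, 0, 0.0195], "hand": 1},
    {"travel": [0, 0, 0], "rot": [0, 0, 0.0195], "hand": 1}
  ]
}}

```text
clock: 2.43
position: [532.4, -83.2, 230.8]
ee_rot: [-0.682, 0.731, 0.0, -0.0]
contact_force: [0.4, -0.2, 0.1]
gripper_width: 85.3
grasp_force: 0.0
```

```bash
python3 - <<'E'
from h import *
s=sensors.read_state();R=Ro.from_quat(s["ee_rot"]).as_matrix()
print(s["clock"],s["position"].round(1),np.degrees(np.arctan2(R[1,0],R[0,0])),R[:,2].round(3),s["joints"].round(3))
E
```

```text
2.4333 [532.4 -83.2 230.8] -93.97723537536694 [-0.001  0.    -1.   ] [ 0.146  0.239 -0.204 -0.    -1.129 -0.215]
```

Call:
{"name": "servo_tool", "arguments": {
  "motion": [
    {"travel": [0, 0, 0], "rot": [0, 0, 0.0197], "hand": 1},
    {"travel": [0, 0, 0], "rot": [0, 0, 0.0197], "hand": 1},
    {"travel": [0, 0, 0], "rot": [0, 0, 0.0197], "hand": 1},
    {"travel": [0, 0, 0], "rot": [0, 0, 0.0197], "hand": 1},
    {"travel": [0, 0, 0], "rot": [0, 0, 0.0197], "hand": 1},
    {"travel": [0, 0, 0], "rot": [0, 0, 0.0197], "hand": 1},
    {"travel": [0, 0, 0], "rot": [0, 0, 0.0197], "hand": 1},
    {"travel": [0, 0, 0], "rot": [0, 0, 0.0197], "hand": 1},
    {"travel": [0, 0, 0], "rot": [0, 0, 0.0197], "hand": 1},
    {"travel": [0, 0, 0], "rot": [0, 0, 0.0197], "hand": 1}
  ]
}}

```text
clock: 3.27
position: [532.4, -83.2, 230.8]
ee_rot: [-0.131, 0.991, 0.0, -0.001]
contact_force: [0.2, -0.4, -0.2]
gripper_width: 85.4
grasp_force: 0.0
```

Call:
{"name": "servo_tool", "arguments": {
  "motion": [
    {"travel": [0, 0, 0], "rot": [0, 0, 0.0197], "hand": 1},
    {"travel": [0, 0, 0], "rot": [0, 0, 0.0197], "hand": 1},
    {"travel": [0, 0, 0], "rot": [0, 0, 0.0197], "hand": 1},
    {"travel": [0, 0, 0], "rot": [0, 0, 0.0197], "hand": 1},
    {"travel": [0, 0, 0], "rot": [0, 0, 0.0197], "hand": 1},
    {"travel": [0, 0, 0], "rot": [0, 0, 0.0197], "hand": 1},
    {"travel": [0, 0, 0], "rot": [0, 0, 0.0197], "hand": 1},
    {"travel": [0, 0, 0], "rot": [0, 0, 0.0197], "hand": 1},
    {"travel": [0, 0, 0], "rot": [0, 0, 0.0197], "hand": 1},
    {"travel": [0, 0, 0], "rot": [0, 0, 0.0197], "hand": 1}
  ]
}}

```text
clock: 4.1
position: [532.4, -83.2, 230.8]
ee_rot: [0.468, 0.884, -0.0, -0.001]
contact_force: [-0.2, 0.1, -0.8]
gripper_width: 85.5
grasp_force: 0.0
```

Call:
{"name": "servo_tool", "arguments": {
  "motion": [
    {"travel": [0, 0, 0], "rot": [0, 0, 0.0195], "hand": 1},
    {"travel": [0, 0, 0], "rot": [0, 0, 0], "hand": 1},
    {"travel": [0, 0, 0], "rot": [0, 0, 0], "hand": 1}
  ]
}}

```text
clock: 4.35
position: [532.5, -83.2, 231.0]
ee_rot: [0.517, 0.856, -0.0, -0.0]
contact_force: [-0.9, 0.7, 0.3]
gripper_width: 85.4
grasp_force: 0.0
```

```bash
cat >> h.py <<'E'
def look(name):
    import pickle
    s=sensors.read_state();im,d=get_image("wrist");cv2.imwrite(f"pics/{name}.png",im[:,:,::-1]);pickle.dump((s,d),open(name+".pkl","wb"))
    R=Ro.from_quat(s["ee_rot"]).as_matrix()
    print(s["clock"],s["position"].round(1),np.degrees(np.arctan2(R[1,0],R[0,0])).round(2),R[:,2].round(3),s["joints"].round(3));return s,d
E
python3 -c "
from h import *
look('w1')"
```

```text
4.35 [532.5 -83.2 231. ] 117.69 [-0.001  0.    -1.   ] [ 0.146  0.239 -0.203 -0.    -1.129 -2.804]
```

View pics/w1.png

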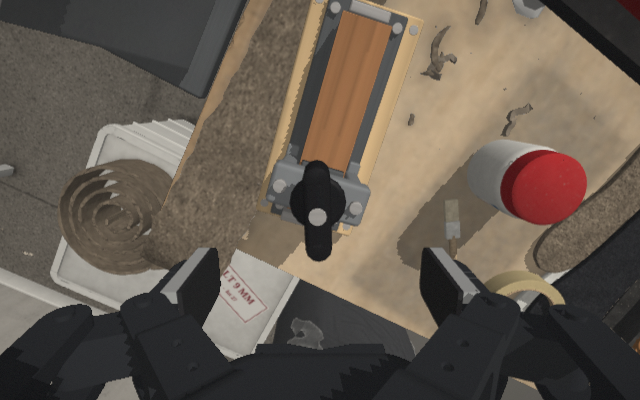

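The wrist view shows the bar almost upright, from (317,160) to (318,260), with the screw top at (318,217). The strip's near-end corners are (344,11) and (391,23), and its long edges run down to (303,160) and (349,173).

```bash
python3 - <<'E'
from h import *
import pickle
s,d=pickle.load(open("w1.pkl","rb"))
for n,u,v,z in[("bar1",317,160,169),("bar2",318.5,260,169),("dot",317.5,217,172),("s1",344,11,64),("s2",391,23,64),("s3",303,160,64),("s4",349,173,64),("L1",351,2,60),("L2",392,13,60)]:print(n,atz("wrist",u,v,z,s).round(1))
print(d[217,318],d[180,317],d[100,340])
M=cv2.cvtColor(cv2.imread("pics/w1.png"),cv2.COLOR_BGR2HSV);m=cv2.inRange(M,(5,100,60),(18,255,230));m[:, :290]=0;m[:,400:]=0;m[180:]=0
ys=range(30,150,10)
L=[];Rr=[]
for y in ys:
    x=np.where(m[y])[0];L.append(atz("wrist",x[0],y,64,s)[:2]);Rr.append(atz("wrist",x[-1],y,64,s)[:2])
for e in(L,Rr):
    e=np.array(e);v=cv2.fitLine(e.astype(np.float32),cv2.DIST_HUBER,0,.01,.01).ravel();print(v,np.degrees(np.arctan2(v[1],v[0])))
E
```

```text
bar1 [515.3 -53.5 169. ]
bar2 [ 547.3 -112.4  169. ]
dot [532.2 -85.1 172. ]
s1 [484.4  52.2  64. ]
s2 [523.6  62.6  64. ]
s3 [510.8 -74.7  64. ]
s4 [554.5 -65.6  64. ]
L1 [486.   61.9  60. ]
L2 [520.7  70.7  60. ]
214.26273 209.3148 298.33133
[ 1.9512509e-01 -9.8077834e-01  4.9548834e+02 -9.8711834e+00] -78.74796
[ 1.9494550e-01 -9.8081410e-01  5.3487262e+02  1.1877149e+01] -78.75845
```

Call:
{"name": "servo_tool", "arguments": {
  "motion": [
    {"travel": [-0.0035, 0, 0.088], "rot": [0, 0, 0], "hand": 1},
    {"travel": [0, 0, 0.088], "rot": [0, 0, 0], "hand": 1},
    {"travel": [0, 0, 0.088], "rot": [0, 0, 0], "hand": 1},
    {"travel": [0, 0, 0.088], "rot": [0, 0, 0], "hand": 1},
    {"travel": [0, 0, 0], "rot": [0, 0, 0], "hand": 0.6},
    {"travel": [0, 0, 0], "rot": [0, 0, 0], "hand": 0},
    {"travel": [0, 0, 0], "rot": [0, 0, 0], "hand": 0},
    {"travel": [0, 0, 0], "rot": [0, 0, 0], "hand": 0},
    {"travel": [0, 0, 0], "rot": [0, 0, 0], "hand": 0},
    {"travel": [0, 0, 0], "rot": [0, 0, 0], "hand": 0}
  ]
}}

```text
clock: 5.23
position: [532.1, -85.0, 144.9]
ee_rot: [0.518, 0.855, -0.001, -0.001]
contact_force: [-4.0, -2.4, 2.8]
gripper_width: 17.0
grasp_force: 58.5
```

Gripped. Next I turn anticlockwise, which is negative about tool z, while rising.

Call:
{"name": "servo_tool", "arguments": {
  "motion": [
    {"travel": [0, 0, -0.0015], "rot": [0, 0, -0.019], "hand": 0},
    {"travel": [0, 0, -0.0015], "rot": [0, 0, -0.019], "hand": 0},
    {"travel": [0, 0, -0.0015], "rot": [0, 0, -0.019], "hand": 0},
    {"travel": [0, 0, -0.0015], "rot": [0, 0, -0.019], "hand": 0},
    {"travel": [0, 0, -0.0015], "rot": [0, 0, -0.019], "hand": 0},
    {"travel": [0, 0, -0.0015], "rot": [0, 0, -0.019], "hand": 0},
    {"travel": [0, 0, -0.0015], "rot": [0, 0, -0.019], "hand": 0}
  ]
}}

```text
clock: 5.82
position: [531.4, -85.6, 147.5]
ee_rot: [0.125, 0.992, -0.001, -0.001]
contact_force: [-5.5, -6.2, 6.8]
gripper_width: 17.4
grasp_force: 58.3
```

Call:
{"name": "servo_tool", "arguments": {
  "motion": [
    {"travel": [0, 0, -0.0015], "rot": [0, 0, -0.019], "hand": 0},
    {"travel": [0, 0, -0.0015], "rot": [0, 0, -0.019], "hand": 0},
    {"travel": [0, 0, -0.0015], "rot": [0, 0, -0.019], "hand": 0},
    {"travel": [0, 0, -0.0015], "rot": [0, 0, -0.019], "hand": 0},
    {"travel": [0, 0, -0.0015], "rot": [0, 0, -0.019], "hand": 0},
    {"travel": [0, 0, -0.0015], "rot": [0, 0, -0.019], "hand": 0},
    {"travel": [0, 0, -0.0015], "rot": [0, 0, -0.019], "hand": 0},
    {"travel": [0, 0, -0.0015], "rot": [0, 0, -0.019], "hand": 0}
  ]
}}

```text
clock: 6.48
position: [531.6, -86.7, 150.6]
ee_rot: [-0.345, 0.938, -0.001, -0.002]
contact_force: [-4.8, -8.7, 5.9]
gripper_width: 17.0
grasp_force: 58.2
```

Call:
{"name": "servo_tool", "arguments": {
  "motion": [
    {"travel": [0, 0, -0.0015], "rot": [0, 0, -0.019], "hand": 0},
    {"travel": [0, 0, -0.0015], "rot": [0, 0, -0.019], "hand": 0},
    {"travel": [0, 0, -0.0015], "rot": [0, 0, -0.019], "hand": 0},
    {"travel": [0, 0, -0.0015], "rot": [0, 0, -0.019], "hand": 0},
    {"travel": [0, 0, -0.0015], "rot": [0, 0, -0.019], "hand": 0},
    {"travel": [0, 0, -0.0015], "rot": [0, 0, -0.019], "hand": 0},
    {"travel": [0, 0, -0.0015], "rot": [0, 0, -0.019], "hand": 0},
    {"travel": [0, 0, -0.0015], "rot": [0, 0, -0.019], "hand": 0},
    {"travel": [0, 0, 0], "rot": [0, 0, -0.001], "hand": 0}
  ]
}}

```text
clock: 7.23
position: [532.6, -87.1, 153.7]
ee_rot: [0.74, -0.673, 0.001, 0.002]
contact_force: [-2.2, -10.7, 3.2]
gripper_width: 17.0
grasp_force: 58.7
```

```bash
python3 -c "
from h import *
look('w2')"
```

```text
7.2333 [532.6 -87.1 153.7] -84.56 [-0.001 -0.005 -1.   ] [ 0.141  0.312 -0.315  0.005 -0.945 -0.049]
```

Call:
{"name": "servo_tool", "arguments": {
  "motion": [
    {"travel": [0, 0, 0], "rot": [0, 0, 0], "hand": 1},
    {"travel": [0, 0, 0], "rot": [0, 0, 0], "hand": 1},
    {"travel": [0, 0, 0], "rot": [0, 0, 0], "hand": 1},
    {"travel": [0, 0, 0], "rot": [0, 0, 0], "hand": 1},
    {"travel": [0, 0, -0.08], "rot": [0, 0, 0], "hand": 1},
    {"travel": [0, 0, -0.08], "rot": [0, 0, 0], "hand": 1},
    {"travel": [0, 0, -0.08], "rot": [0, 0, 0], "hand": 1},
    {"travel": [0, 0, -0.06], "rot": [0, 0, -0.016], "hand": 1}
  ]
}}

```text
clock: 7.95
position: [533.9, -83.6, 228.8]
ee_rot: [0.772, -0.635, 0.001, -0.001]
contact_force: [0.4, 0.1, 0.1]
gripper_width: 85.6
grasp_force: 0.0
```

Call:
{"name": "servo_tool", "arguments": {
  "motion": [
    {"travel": [-0.1256, 0, 0], "rot": [0, 0, 0], "hand": 1},
    {"travel": [-0.1256, 0, 0], "rot": [0, 0, 0], "hand": 1},
    {"travel": [-0.1256, 0, 0], "rot": [0, 0, 0], "hand": 1},
    {"travel": [-0.1256, 0, 0], "rot": [0, 0, 0], "hand": 1},
    {"travel": [0, 0, 0.04], "rot": [0, 0, 0], "hand": 1},
    {"travel": [0, 0, 0.04], "rot": [0, 0, 0], "hand": 1},
    {"travel": [0, 0, 0], "rot": [0, 0, 0], "hand": 1}
  ]
}}

```text
clock: 8.53
position: [507.8, 39.2, 204.6]
ee_rot: [0.772, -0.636, -0.002, 0.002]
contact_force: [1.1, -0.3, -1.1]
gripper_width: 85.2
grasp_force: 0.0
```

```bash
python3 -c "
from h import *
look('w3')"
```

```text
8.5333 [507.8  39.2 204.6] -79.02 [-0.005 -0.001 -1.   ] [ 3.960e-01  2.130e-01 -3.090e-01 -1.000e-03 -1.053e+00 -2.030e-01]
```

View pics/w3.png

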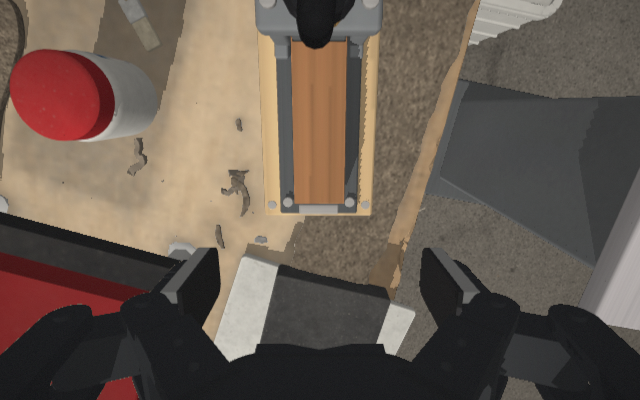

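The wrist view shows the strip upright in the image, near-end corners at about (291,204) and (345,206), with the lip just below it and the bar end at (317,47).

```bash
python3 - <<'E'
from h import *
import pickle
s,d=pickle.load(open("w3.pkl","rb"))
im=cv2.imread("pics/w3.png");M=cv2.cvtColor(im,cv2.COLOR_BGR2HSV);m=cv2.inRange(M,(5,90,50),(20,255,230));m[:,:283]=0;m[:,353:]=0
R=Ro.from_quat(s["ee_rot"]).as_matrix()
mid=[]
for y in range(60,203,12):
    x=np.where(m[y])[0];a=atz("wrist",x[0]-.5,y,64,s);b=atz("wrist",x[-1]+.5,y,64,s);q=R.T@((a+b)/2-s["position"]);mid.append(q);print(y,x[0],x[-1],q.round(1),np.linalg.norm(a-b).round(1))
mid=np.array(mid);print(np.degrees(np.polyfit(mid[:,0],mid[:,1],1)[0]), np.polyval(np.polyfit(mid[:,0],mid[:,1],1),0))
for v in(204,206,210):print(v,(R.T@(atz("wrist",318,v,64,s)-s["position"])).round(1))
E
```

```text
60 291 346 [ 99.8  -0.9 140.6] 44.1
72 291 346 [ 90.9  -0.9 140.6] 44.5
84 292 345 [ 81.9  -0.9 140.6] 43.3
96 292 345 [ 72.6  -0.9 140.6] 43.7
108 292 345 [ 63.3  -0.9 140.6] 44.1
120 293 345 [ 53.7  -0.5 140.6] 43.6
132 293 345 [ 44.   -0.5 140.6] 44.0
144 293 344 [ 34.1  -0.9 140.6] 43.6
156 293 344 [ 23.9  -0.9 140.6] 44.0
168 294 344 [ 13.7  -0.5 140.6] 43.6
180 294 344 [  3.2  -0.5 140.6] 44.0
192 294 343 [ -7.5  -0.9 140.6] 43.6
-0.12201213360858333 -0.6753595604254692
204 [-18.5  -1.4 140.6]
206 [-20.3  -1.4 140.6]
210 [-24.   -1.4 140.6]
```

Call:
{"name": "servo_tool", "arguments": {
  "motion": [
    {"travel": [0, -0.003, 0.126], "rot": [0, 0, 0], "hand": 1},
    {"travel": [0, 0, 0.126], "rot": [0, 0, 0], "hand": 1},
    {"travel": [0, 0, 0.126], "rot": [0, 0, 0], "hand": 1},
    {"travel": [0, 0, 0.126], "rot": [0, 0, 0], "hand": 1},
    {"travel": [0, 0, 0.08], "rot": [0, 0, 0], "hand": 1},
    {"travel": [0, 0, 0.044], "rot": [0, 0, 0], "hand": 0.8},
    {"travel": [0, 0, 0], "rot": [0, 0, 0], "hand": 0.7},
    {"travel": [0, 0, 0], "rot": [0, 0, 0], "hand": 0.65}
  ]
}}

```text
clock: 9.25
position: [510.4, 38.5, 49.7]
ee_rot: [0.771, -0.637, -0.0, 0.001]
contact_force: [0.9, 0.4, 1.2]
gripper_width: 55.7
grasp_force: 0.0
```

```bash
python3 -c "
from h import *
look('w4')"
```

```text
9.25 [510.4  38.5  49.7] -79.11 [-0.001 -0.001 -1.   ] [ 0.393  0.41  -0.493  0.001 -0.669 -0.203]
```

View pics/w4.png

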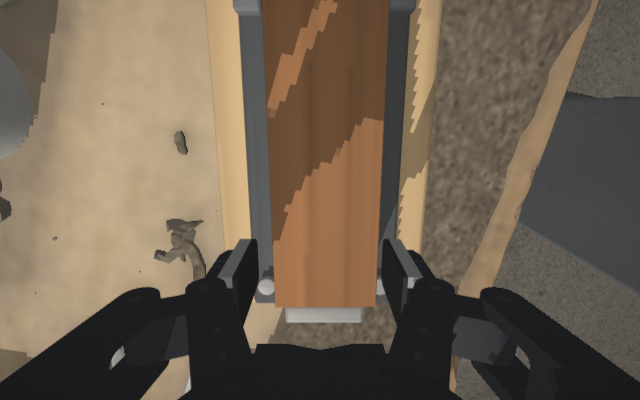

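The strip, with edges at about 274 and 379, is some 2.5 mm to tool +y of the fingers' middle, so I correct that and then close.

Call:
{"name": "servo_tool", "arguments": {
  "motion": [
    {"travel": [0, 0.01, 0.002], "rot": [0, 0, 0], "hand": 0.65},
    {"travel": [0, 0, 0], "rot": [0, 0, 0], "hand": 0.65},
    {"travel": [0, 0, 0], "rot": [0, 0, 0], "hand": 0.62}
  ]
}}

```text
clock: 9.55
position: [508.0, 39.0, 50.4]
ee_rot: [0.771, -0.636, 0.0, -0.001]
contact_force: [0.1, 0.0, 0.0]
gripper_width: 53.2
grasp_force: 0.0
```

```bash
python3 - <<'E'
from h import *
s,d=look('w5')
K,Rc,c=ext("wrist",s)
for u,v in((238,262),(250,250),(253,243),(245,262),(385,245),(392,255),(320,260),(300,220)):
    q=Rc@(np.linalg.solve(K,[u,v,1.])*d[v,u])+c; print(u,v,q.round(1))
im=cv2.imread("pics/w5.png");cv2.imwrite("pics/w5c.png",cv2.resize(im[200:340,200:440],None,fx=3,fy=3,interpolation=cv2.INTER_CUBIC))
E
```

```text
9.55 [508.   39.   50.4] -79.05 [ 0.002  0.001 -1.   ] [ 0.396  0.405 -0.5    0.    -0.664 -0.205]
238 262 [539.2  34.2  81. ]
250 250 [537.   33.9  70.3]
253 243 [537.2  33.9  63.5]
245 262 [536.9  34.4  79.8]
385 245 [483.6  23.7  65. ]
392 255 [482.7  23.5  74.6]
320 260 [508.3  36.4  63.1]
300 220 [519.8  20.3  63.2]
```

View pics/w5c.png

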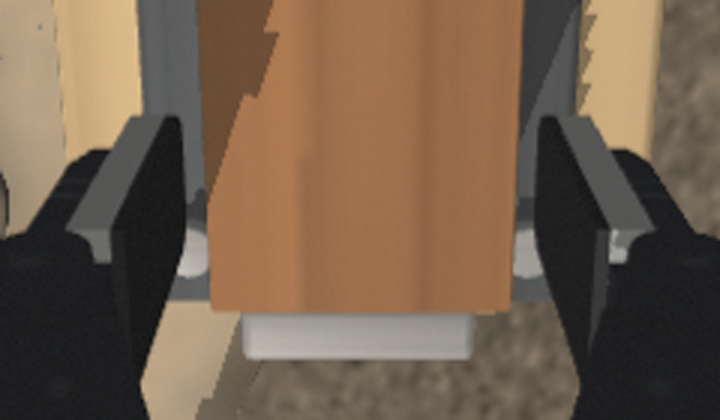

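```bash
python3 - <<'E'
from h import *
import pickle
s,d=pickle.load(open("w5.pkl","rb"))
K,Rc,c=ext("wrist",s);R=Ro.from_quat(s["ee_rot"]).as_matrix()
for v in(238,240,242,245,250,260,275):
    for u in(254,257,259,260):
        q=Rc@(np.linalg.solve(K,[u,v,1.])*d[v,u])+c; print(v,u,(R.T@(q-s["position"])).round(1),end=' ')
    print()
E
```

```text
238 254 [ -0.9 -34.2  20.2] 238 257 [ -0.9 -32.6  20.2] 238 259 [ -1.4 -31.8  21.4] 238 260 [ -1.2 -31.2  20.9] 
240 254 [ 10.4 -28.   -9.4] 240 257 [ 11.1 -26.4 -11.1] 240 259 [  8.8 -26.6  -5.7] 240 260 [ -2.4 -31.2  21. ] 
242 254 [ 10.4 -27.6 -11.7] 242 257 [ 10.  -26.5 -10.8] 242 259 [  8.1 -26.5  -6.2] 242 260 [  7.  -26.6  -3.7] 
245 254 [ 10.1 -27.1 -14.1] 245 257 [  8.8 -26.5 -11. ] 245 259 [  7.  -26.4  -7. ] 245 260 [  5.7 -26.6  -3.9] 
250 254 [  9.7 -26.4 -18. ] 250 257 [  6.5 -26.6 -11. ] 250 259 [  4.5 -26.6  -6.7] 250 260 [  3.4 -26.6  -4.3] 
260 254 [  5.1 -26.7 -17.7] 260 257 [  2.6 -26.5 -12.5] 260 259 [  0.3 -26.6  -7.9] 260 260 [ -0.5 -26.5  -6.2] 
275 254 [ -0.3 -26.5 -20.1] 275 257 [ -3.9 -26.7 -13.5] 275 259 [ -5.9 -26.5  -9.9] 275 260 [ -6.9 -26.5  -8.1]
```

Call:
{"name": "servo_tool", "arguments": {
  "motion": [
    {"travel": [0, 0, 0.008], "rot": [0, 0, 0], "hand": 0.62},
    {"travel": [0, 0, 0], "rot": [0, 0, 0], "hand": 0.55},
    {"travel": [0, 0, 0], "rot": [0, 0, 0], "hand": 0.4},
    {"travel": [0, 0, 0], "rot": [0, 0, 0], "hand": 0},
    {"travel": [0, 0, 0], "rot": [0, 0, 0], "hand": 0},
    {"travel": [0, 0, 0], "rot": [0, 0, 0], "hand": 0}
  ]
}}

```text
clock: 10.1
position: [507.7, 39.0, 47.8]
ee_rot: [0.771, -0.636, 0.0, -0.0]
contact_force: [-1.4, 0.1, 6.3]
gripper_width: 42.7
grasp_force: 61.8
```

Call:
{"name": "servo_tool", "arguments": {
  "motion": [
    {"travel": [0, 0, -0.0081], "rot": [0, -0.002, 0], "hand": 0},
    {"travel": [0, 0, -0.0081], "rot": [0, -0.002, 0], "hand": 0},
    {"travel": [0, 0, -0.0081], "rot": [0, -0.002, 0], "hand": 0},
    {"travel": [0, 0, -0.0081], "rot": [0, -0.002, 0], "hand": 0},
    {"travel": [0, 0, -0.0081], "rot": [0, -0.002, 0], "hand": 0},
    {"travel": [0, 0, -0.0081], "rot": [0, -0.002, 0], "hand": 0},
    {"travel": [0, 0, -0.0081], "rot": [0, -0.002, 0], "hand": 0},
    {"travel": [0, 0, -0.003], "rot": [0, 0, 0], "hand": 0},
    {"travel": [0, 0, 0], "rot": [0, 0, 0], "hand": 0}
  ]
}}

```text
clock: 10.85
position: [507.7, 38.0, 62.4]
ee_rot: [0.77, -0.636, -0.034, -0.028]
contact_force: [-0.6, 0.3, -1.5]
gripper_width: 42.8
grasp_force: 61.2
```

```bash
python3 - <<'E'
from h import *
s,d=look('w6')
R=Ro.from_quat(s["ee_rot"]).as_matrix();print(R[:,0].round(3),s["contact_force"].round(1))
K,Rc,c=ext("wrist",s)
for u,v in((325,100),(325,150),(325,200),(325,260),(325,285),(325,312)):
    q=Rc@(np.linalg.solve(K,[u,v,1.])*d[v,u])+c; print(u,v,q.round(1),(R.T@(q-s["position"])).round(1))
im=cv2.imread("pics/w6.png");cv2.imwrite("pics/w6c.png",cv2.resize(im,None,fx=1,fy=1))
E
```

```text
10.85 [507.7  38.   62.4] -79.09 [-0.017  0.086 -0.996] [ 0.338  0.393 -0.431 -0.13  -0.738 -0.052]
[ 0.189 -0.978 -0.088] [-0.6  0.3 -1.5]
325 100 [518.9 -29.9  72.1] [ 67.7   1.9 -15.7]
325 150 [515.4 -12.3  74.1] [ 49.6   2.  -16.1]
325 200 [511.7   6.7  76.3] [ 30.2   2.  -16.6]
325 260 [506.5  32.7  76.8] [  3.7   2.2 -14.7]
325 285 [504.5  42.9  79.6] [ -6.8   2.2 -16.6]
325 312 [489.7 111.8  10.6] [-71.    3.7  58.3]
```

View pics/w6c.png

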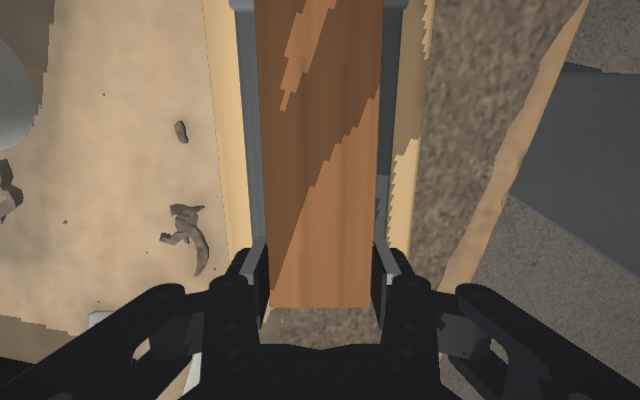

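The strip is held and tilted, its near-end top at about z 80, which puts the underside at 65 and over the lip. Drawing out along tool −x.

Call:
{"name": "servo_tool", "arguments": {
  "motion": [
    {"travel": [-0.03, 0, 0], "rot": [0, 0, 0], "hand": 0},
    {"travel": [-0.04, 0, 0], "rot": [0, 0, 0], "hand": 0},
    {"travel": [-0.05, 0, 0], "rot": [0, 0, 0], "hand": 0},
    {"travel": [-0.05, 0, 0], "rot": [0, 0, 0], "hand": 0},
    {"travel": [-0.05, 0, 0], "rot": [0, 0, 0], "hand": 0},
    {"travel": [-0.05, 0, 0], "rot": [0, 0, 0], "hand": 0},
    {"travel": [-0.05, 0, 0], "rot": [0, 0, 0], "hand": 0},
    {"travel": [-0.06, 0, 0], "rot": [0, 0, 0], "hand": 0},
    {"travel": [-0.06, 0, 0], "rot": [0, 0, 0], "hand": 0},
    {"travel": [-0.06, 0, 0], "rot": [0, 0, 0], "hand": 0}
  ]
}}

```text
clock: 11.73
position: [483.1, 162.1, 73.2]
ee_rot: [0.771, -0.635, -0.034, -0.028]
contact_force: [0.1, 0.0, -0.6]
gripper_width: 42.2
grasp_force: 61.2
```

Call:
{"name": "servo_tool", "arguments": {
  "motion": [
    {"travel": [-0.1, 0, 0], "rot": [0, 0, 0], "hand": 0},
    {"travel": [-0.1, 0, 0], "rot": [0, 0, 0], "hand": 0},
    {"travel": [-0.1, 0, -0.02], "rot": [0, 0, 0], "hand": 0},
    {"travel": [-0.05, 0, -0.04], "rot": [0, 0, 0], "hand": 0},
    {"travel": [0, 0, -0.04], "rot": [0, 0.007, 0], "hand": 0},
    {"travel": [0, 0, 0], "rot": [0, 0.007, 0], "hand": 0},
    {"travel": [0, 0, 0], "rot": [0, 0, 0.014], "hand": 0},
    {"travel": [0, 0, 0], "rot": [0, 0, 0.014], "hand": 0},
    {"travel": [0, 0, 0], "rot": [0, 0, 0.014], "hand": 0},
    {"travel": [0, 0, 0], "rot": [0, 0, 0], "hand": 0}
  ]
}}

```text
clock: 12.57
position: [467.0, 244.8, 105.7]
ee_rot: [-0.681, 0.732, 0.0, -0.0]
contact_force: [-0.2, -0.6, -1.8]
gripper_width: 42.6
grasp_force: 61.2
```

```bash
python3 - <<'E'
from h import *
s,d=look('w7')
R=Ro.from_quat(s["ee_rot"]).as_matrix();print(R.round(3))
K,Rc,c=ext("wrist",s)
for u,v in((320,20),(320,80),(320,140),(320,200),(320,285)):
    q=Rc@(np.linalg.solve(K,[u,v,1.])*d[v,u])+c; print(u,v,q.round(1),(R.T@(q-s["position"])).round(1))
print((R.T@([480,349,s["position"][2]]-s["position"])).round(1))
im,dd=get_image("top");cv2.imwrite("pics/t7.png",cv2.resize(im[180:280,230:450,::-1],None,fx=3.5,fy=3.5,interpolation=cv2.INTER_CUBIC))
E
```

```text
12.5667 [467.  244.8 105.7] -94.18 [-0.001 -0.    -1.   ] [ 0.791  0.351 -0.4   -0.    -0.821 -0.863]
[[-0.073 -0.997 -0.001]
 [-0.997  0.073 -0.   ]
 [ 0.     0.001 -1.   ]]
320 20 [459.9 151.2 121.6] [ 93.9   0.2 -15.9]
320 80 [461.3 170.6 121.7] [ 74.5   0.2 -16.1]
320 140 [462.9 191.8 121.3] [ 53.2   0.2 -15.6]
320 200 [464.6 214.9 121.7] [ 30.    0.2 -16. ]
320 285 [467.2 251.8 122.1] [ -7.    0.3 -16.4]
[-104.8   -5.4   -0. ]
```

View pics/w7.png

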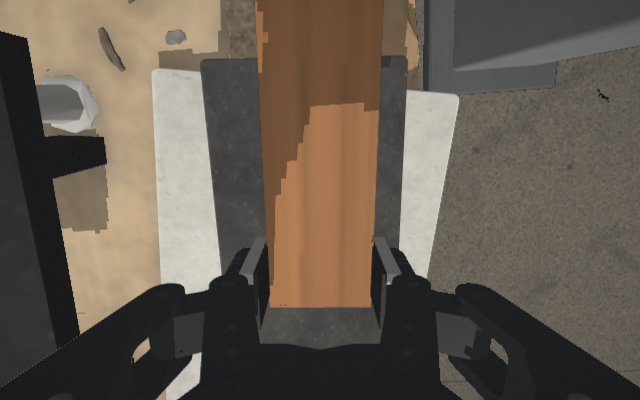

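The strip is level and parallel to the block. Moving over and lowering.

Call:
{"name": "servo_tool", "arguments": {
  "motion": [
    {"travel": [-0.105, -0.0054, 0], "rot": [0, 0, 0], "hand": 0},
    {"travel": [-0.105, -0.0054, 0], "rot": [0, 0, 0], "hand": 0},
    {"travel": [-0.105, -0.0054, 0], "rot": [0, 0, 0], "hand": 0},
    {"travel": [-0.105, -0.0054, 0], "rot": [0, 0, 0], "hand": 0},
    {"travel": [0, 0, 0.08], "rot": [0, 0, 0], "hand": 0},
    {"travel": [0, 0, 0.08], "rot": [0, 0, 0], "hand": 0},
    {"travel": [0, 0, 0.06], "rot": [0, 0, 0], "hand": 0},
    {"travel": [0, 0, 0.02], "rot": [0, 0, 0], "hand": 0},
    {"travel": [0, 0, 0], "rot": [0, 0, 0], "hand": 0},
    {"travel": [0, 0, 0], "rot": [0, 0, 0], "hand": 0}
  ]
}}

```text
clock: 13.5
position: [481.2, 348.7, 46.3]
ee_rot: [-0.681, 0.732, -0.0, 0.0]
contact_force: [0.1, 0.9, -0.8]
gripper_width: 42.6
grasp_force: 61.2
```

```bash
python3 - <<'E'
from h import *
s,d=look('w8')
R=Ro.from_quat(s["ee_rot"]).as_matrix();print(R.round(3))
K,Rc,c=ext("wrist",s)
for u,v in((320,20),(320,80),(320,140),(320,200),(320,285),(230,100),(220,200),(410,100),(415,200)):
    q=Rc@(np.linalg.solve(K,[u,v,1.])*d[v,u])+c; print(u,v,q.round(1),(R.T@(q-s["position"])).round(1))
E
```

```text
13.5 [481.2 348.7  46.3] -94.1 [ 0.001  0.    -1.   ] [ 0.9    0.523 -0.29   0.001 -0.758 -0.971]
[[-0.071 -0.997  0.001]
 [-0.997  0.071  0.   ]
 [-0.    -0.001 -1.   ]]
320 20 [474.3 254.9  61.6] [ 94.    0.2 -15.3]
320 80 [475.7 274.3  62.1] [ 74.5   0.2 -15.8]
320 140 [477.2 295.7  60.5] [ 53.1   0.2 -14.2]
320 200 [478.8 318.8  62. ] [ 29.9   0.2 -15.7]
320 285 [481.5 356.4  61.4] [ -7.7   0.3 -15.1]
230 100 [515.3 278.1  36.1] [ 67.9 -39.1  10.2]
220 200 [526.9 323.2  34.9] [ 22.1 -47.4  11.5]
410 100 [436.5 283.7  34.9] [68.  39.9 11.4]
415 200 [434.4 329.5  35.9] [22.5 45.3 10.4]
```

View pics/w8.png

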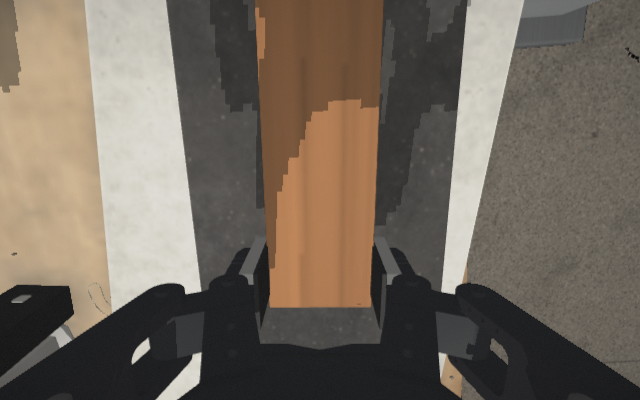

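The strip is centred over the block with about 12 mm to go. Lowering gently.

Call:
{"name": "servo_tool", "arguments": {
  "motion": [
    {"travel": [0, 0, 0.016], "rot": [0, 0, 0], "hand": 0},
    {"travel": [0, 0, 0.014], "rot": [0, 0, 0], "hand": 0},
    {"travel": [0, 0, 0.01], "rot": [0, 0, 0], "hand": 0},
    {"travel": [0, 0, 0], "rot": [0, 0, 0], "hand": 0},
    {"travel": [0, 0, 0], "rot": [0, 0, 0], "hand": 0},
    {"travel": [0, 0, 0], "rot": [0, 0, 0], "hand": 0}
  ]
}}

```text
clock: 14.05
position: [481.0, 348.4, 36.0]
ee_rot: [-0.681, 0.732, -0.0, 0.0]
contact_force: [1.4, -0.1, -0.8]
gripper_width: 42.5
grasp_force: 61.2
```

Call:
{"name": "servo_tool", "arguments": {
  "motion": [
    {"travel": [0, 0, 0.005], "rot": [0, 0, 0], "hand": 0},
    {"travel": [0, 0, 0], "rot": [0, 0, 0], "hand": 0},
    {"travel": [0, 0, 0], "rot": [0, 0, 0], "hand": 0}
  ]
}}

```text
clock: 14.3
position: [480.9, 348.3, 34.6]
ee_rot: [-0.681, 0.732, 0.0, -0.0]
contact_force: [-0.3, 0.7, -1.2]
gripper_width: 42.4
grasp_force: 61.2
```

Call:
{"name": "servo_tool", "arguments": {
  "motion": [
    {"travel": [0, 0, 0.003], "rot": [0, 0, 0], "hand": 0},
    {"travel": [0, 0, 0], "rot": [0, 0, 0], "hand": 0},
    {"travel": [0, 0, 0], "rot": [0, 0, 0], "hand": 0}
  ]
}}

```text
clock: 14.55
position: [481.0, 348.4, 34.4]
ee_rot: [-0.681, 0.732, -0.0, 0.0]
contact_force: [-1.8, -0.2, 2.1]
gripper_width: 42.6
grasp_force: 63.5
```

Contact felt at about 3 N. Releasing slowly, then rising.

Call:
{"name": "servo_tool", "arguments": {
  "motion": [
    {"travel": [0, 0, 0.001], "rot": [0, 0, 0], "hand": 0},
    {"travel": [0, 0, 0], "rot": [0, 0, 0], "hand": 0.5},
    {"travel": [0, 0, 0], "rot": [0, 0, 0], "hand": 0.55},
    {"travel": [0, 0, 0], "rot": [0, 0, 0], "hand": 0.65},
    {"travel": [0, 0, 0], "rot": [0, 0, 0], "hand": 0.75},
    {"travel": [0, 0, -0.04], "rot": [0, 0, 0], "hand": 0.75},
    {"travel": [0, 0, -0.1], "rot": [0, 0, 0], "hand": 0.75},
    {"travel": [0, 0, -0.15], "rot": [0, 0, 0], "hand": 0.75},
    {"travel": [0, 0, -0.15], "rot": [0, 0, 0], "hand": 0.75},
    {"travel": [0, 0, -0.15], "rot": [0, 0, 0], "hand": 0.75}
  ]
}}

```text
clock: 15.38
position: [480.8, 348.1, 183.3]
ee_rot: [-0.681, 0.732, -0.0, -0.0]
contact_force: [1.8, 1.0, -0.4]
gripper_width: 64.1
grasp_force: 0.0
```

```bash
python3 - <<'E'
from h import *
im,d=get_image("scene");s,dw=look("w9");w=cv2.imread("pics/w9.png")
a=cv2.resize(im[170:300,220:420,::-1],(800,520),interpolation=cv2.INTER_CUBIC)
cv2.imwrite("pics/end.png",np.vstack([cv2.resize(a,(480,312)),cv2.resize(w,(480,288))[:285]]))
E
```

```text
15.4333 [484.7 351.1 192.8] -94.03 [ 0.013  0.01  -1.   ] [ 0.899  0.361 -0.131  0.005 -1.062 -0.972]
```

View pics/end.png

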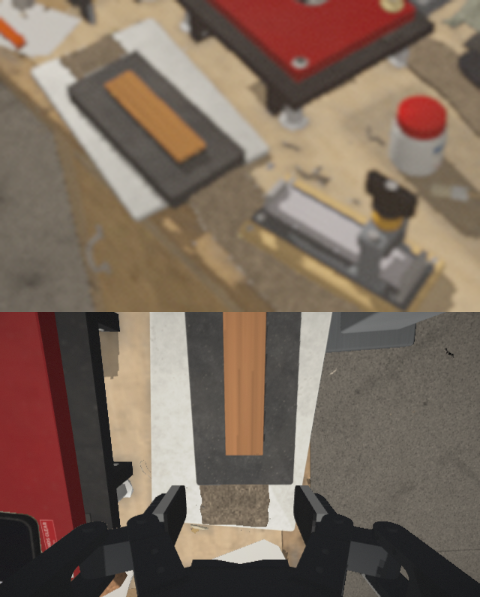

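The strip lies flat and wholly on the block, the press is open and empty, and the jar and brush are in place. The arm is clear, so I'll let it settle and hand in.

Call:
{"name": "servo_tool", "arguments": {
  "motion": [
    {"travel": [0, 0, 0], "rot": [0, 0, 0], "hand": 0.75},
    {"travel": [0, 0, 0], "rot": [0, 0, 0], "hand": 0.75},
    {"travel": [0, 0, 0], "rot": [0, 0, 0], "hand": 0.75}
  ]
}}

```text
clock: 15.73
position: [480.2, 347.6, 179.7]
ee_rot: [-0.681, 0.732, -0.0, -0.002]
contact_force: [-0.6, -0.7, -0.7]
gripper_width: 64.4
grasp_force: 0.0
```

```bash
python3 -c "
from bench import job_done
print(job_done())"
```

```text
the job is handed in; nothing more can be done
None
```

The job is handed in at about 16 s on the clock: the press is open with its foot about 1 cm above where the strip lay (worked out from the knob turn), the strip lies flat and wholly on the foam block, and the glue jar, brush and cutter were not touched.

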